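# Lock a flat bottle in the leak-test box

## Task

Get the flat bottle that lies on the bench into the leak-test box for its test: slide the box's safety catch fully aside, lift the lid by its bar handle until it stands upright, and lay the bottle flat in the nest inside with its cap towards the hinge. Then shut the lid fully and slide the catch all the way back home so that the lid is locked. Do not let the bottle drop, and leave the jar and the round bottle where they stand.

Things in the scene. Friction and masses are not known exactly. Their poses are not given: they have to be found in the camera images.
- tester: Leak-test box fixed to the bench: aluminium tub 200 (x) by 150 (y), 62 mm high, 8 mm walls, inner floor 12 mm up; steel lid hinged along its far (+x) side (72 mm high shut). In front (-x) a grey catch housing, x -160 to -100, y -37 to +93, 52 mm high. Origin: centre of the tub's underside; x points from catch to hinge, y the way the catch opens, z up.
- catch (a joint): Sliding safety catch in front: a 40 mm wide steel block whose plate, centred under its fin, lies over a 30 mm wide tongue in the middle of the lid's front edge and blocks it. 0 = home (locked), slides along box +y to the stop at 0.055 m; tongue clear above 0.035, fully aside above 0.042. Friction 2 N, stays where left. Slid home with the lid open, it would stop the lid from shutting.
- catch_fin (a point): Top centre of the catch's upright black grip fin: 30 mm along the box's x, 12 mm thick along y, 36 mm tall above the catch's plate. At catch = 0 it lies at (-138, 0, +119) mm in the box's frame and moves along y with the catch. Axes as the box's.
- lid (a joint): Lid angle: 0 = shut, 1.57 = upright, 1.8 = end stop; from 1.3 it counts as standing upright. It turns up about the hinge line. The hinge is stiff (friction 0.42 N m): the lid (0.5 kg, 200 x 150 x 10 mm) stays upright where it is left, but sinks shut by itself from below about 0.6. Lifting takes about 6 N at the bar.
- hinge (a point): Middle of the lid's hinge line, at (+100, 0, +67) mm in the box's frame; the line runs along the box's y.
- lid_bar (a point): Middle of the lid's bar handle: black bar, 12 mm thick, 110 mm long along the box's y, axis 45 mm above the lid's top face (39 mm free gap), 175 mm from the hinge, 25 mm from the front edge. Lid shut: at (-175, 0, +50) mm from the hinge point; it turns with the lid, and upright it lies on the far side of it. The middle 90 mm are free to pinch from above, fingers closing along the box's x.
- nest (a point): Where the flat bottle's origin must lie: middle of the tub's inner floor, (0, 0, +12) mm in the box's frame, same axes. Room inside: 184 x 134, 50 mm deep. Side rails 10 mm high at y = +-36 (x -60 to +20); front stop 18 mm high with its face at x = -83; two shoulder stops 18 mm high, faces at x = +43, 44 mm gap between them for the cap. Play of the bottle: 6 mm each side, 8 mm each end.
- flask: The flat bottle, black with a paper label, 0.15 to 0.3 kg, lying flat: the only lying one. Body 110 x 60, 38 mm thick, round cap 28 mm in diameter, 30 mm long; 150 mm in all. Origin: underside, middle of the 150 mm; x points to the cap; the body spans x -75 to +35, y -30 to +30 mm (its middle x = -20). Grip it across the 60 mm, fingertips 15 mm or more above its underside to clear the rails.
- flask_cap (a point): End face centre of the flat bottle's cap, 75 mm along +x from its origin, 19 mm above its underside.
- jar: A round black jar, 62 mm in diameter, 75 mm high, standing on the bench; leave it. Origin: centre of its underside.
- round_bottle: A round black bottle, 56 mm in diameter, 140 mm high, standing upright on the bench; leave it. Origin: centre of its underside.
Mind the look-alikes: they are no part of the job. Leave any green look-alike of the flask alone.

How it is judged:
On the way, in this order (a step that is already met when the one before it is completed fails the run):
1. the catch is slid fully aside (beyond 42 mm) with the lid still shut (value of joint catch above 0.042 m and value of joint lid below 0.05 rad), for 0.1 s.
2. the lid stands upright (beyond 1.3 rad) (value of joint lid above 1.3 rad), for 0.2 s.
3. the flat bottle lies flat in the nest, cap towards the hinge, let go, with the lid still open (x of flask in the frame of nest between -0.012 and 0.012 m and y of flask in the frame of nest between -0.01 and 0.01 m and z of flask in the frame of nest between -0.005 and 0.005 m and angle between flask's own z axis and vertical below 0.08 rad and angle between the x axis of flask and the x axis of nest, either way round below 0.17 rad and x of flask_cap in the frame of nest above 0.05 m and value of joint lid above 1 rad and contact force between flask and the fingers below 0.1 N and linear speed of flask below 0.05 m/s), for 0.2 s.
4. the lid is shut again over the bottle (x of flask in the frame of nest between -0.012 and 0.012 m and y of flask in the frame of nest between -0.01 and 0.01 m and z of flask in the frame of nest between -0.005 and 0.005 m and angle between flask's own z axis and vertical below 0.08 rad and angle between the x axis of flask and the x axis of nest, either way round below 0.17 rad and x of flask_cap in the frame of nest above 0.05 m and value of joint lid below 0.03 rad), for 0.2 s.
At the end, for the whole second after the job is handed in: The flat bottle lies at rest in the nest (origin within 12 mm along and 10 mm across, 5 mm in height, flat within 0.08 rad, in line within 0.17 rad, cap towards the hinge), the lid is shut (below 0.03 rad) and the catch is home (below 8 mm) (all of step 4 and value of joint catch below 0.008 m and linear speed of flask below 0.02 m/s); the robot touches nothing.
It fails at once if the flat bottle is dropped (falls free by more than about 2 cm) (contact force between flask and anything else below 0.05 N and linear speed of flask above 0.6 m/s).
It fails at once if the jar is moved by more than 3 cm (distance of jar from where it was at the start of the episode above 0.03 m).
It fails at once if the round bottle is moved by more than 3 cm (distance of round_bottle from where it was at the start of the episode above 0.03 m).
It also fails if it takes over 72 s, if anything falls off the work surface, if the arm or the gripper's body presses on something with over 40 N, if the wrist force passes 120 N, or if a joint passes its speed limit or range.

## Robot

A 6-joint arm with a two-finger parallel gripper is mounted at the origin on the work surface. World frame = base frame: x ahead of the robot, y to its left, z up, the work surface at z = 0. Lengths are in m, angles in rad, forces in N, time in s.
With the tool pointing down it reaches from about 0.375 to 0.975 m from the base axis. Payload 3.8 kg.
Tool frame: the origin (TCP) lies between the finger pads; the fingertips stand 19 mm ahead of it and the grasp point (between the pads) is the TCP; z points along the fingers, y is the line along which they close (so a half turn about z gives the same grasp; the last joint's range is limited). The gripper opens to 88 mm and grips with 3 to 60 N. Pads are 18 mm wide; open, the fingers measure 123 mm over their backs; the gripper's body (75 mm by 187 mm) begins 45 mm behind the grasp point.
Start: joints at [1.198, 0.264, 1.604, -0, 1.274, -0.037], TCP at [0.222, 0.637, 0.258] pointing down, gripper open.
Joint ranges: [-2.63, 2.63], [-0.94, 2.18], [0.31, 2.57], [-1.31, 4.45], [0, 2.66], [-2.55, 2.55]. Speed limits (rad/s): [2.57, 2.57, 3.14, 3.14, 3.14, 3.14].

## Interface

Orientations are given as a unit quaternion [x, y, z, w].
In Python, from workcell import * gives the robot as it stands.
- The arm moves only by the tool send_rows, never from a script. Its argument "commands" is a list of rows, each a list of 5 numbers: the finger opening in cm, from 0 to 8.81, then the shift along the tool's x, y, z in cm, then the turn about the tool's z in degrees. In form: [[gripper, tx, ty, tz, twist], ...]. A call has exactly 8 rows; each row is the pose to reach, as a shift and turn from the pose commanded when the call began, along the tool's axes at that moment; what a row does not reach only later rows make up. A row lasts 1/12 s, in which the tool goes at most 41.7 mm and 7.16 degrees, less where a joint would pass 70% of its speed; a pose out of reach is approached as far as the arm can. A call with a gripper value outside its range is refused whole. The fingers move at their own pace and stop on an object; "grip_force" is the grip in N (left out, the last holds). Time passes only in rows, so rows that repeat a pose let the fingers close, or fill a call up. It gives the time, the measured TCP pose, the force, the opening and the grip force at its end, in the units of the state.
- observe(): the state, without advancing time (a new reading comes with each control period).
- read_camera(name): name is "scene" or "side" or "wrist"; returns a dict with "frame" (420x560x3 uint8, red, green, blue), "mtx" (3x3 intrinsics, pixels), "R" (3x3) and "t" (3): a world point X has camera coordinates R X + t. Camera axes: x right, y down, z forward; pixel columns grow to the right and rows downward; lengths in m; the calibration is good to about 2 mm. A picture is of the moment at which its call begins. There is no depth.
- close_job(): hands the job in; it is judged then, once.
The state is a dict: "clock": time; "joint_pos": joint angles; "dq": joint speeds; "joint_efforts": joint torques, N m; "position": TCP position; "ee_rot": TCP orientation; "force": force on the tool from outside, world axes, zero at the start; "torque": the same for the moment, N m; "gripper_width": finger opening in m; "grasp_force": force on a finger pad.
Only numpy, scipy, OpenCV 4.12 (cv2) and the standard library are available. Lean on these libraries where they do the work, as an engineer would, in place of code of your own. Each camera call takes 0.05 s, during which the arm holds its last target. There are 200 camera calls.

## Working session

There is one attempt and no reset: what is moved stays moved. The work goes in short steps, Python scripts to look and compute and a tool call to move; the robot and the scene stay as the last step left them, time stands still between calls to the robot, and variables do not carry over. Pictures are saved under pics/ and viewed, at most 10 in all, crops included, and the job is handed in when it is done.

Besides the shell and the picture viewer there is one more tool, called after "Request:" as a command line: name --pt "numbers of a row" for each row, then --argument value for the rest. send_rows: Moves the arm, as the interface text tells. Its arguments: {"type":"object","properties":{"commands":{"type":"array"},"grip_force":{"type":"number"}},"required":["commands"]}

```bash
mkdir -p pics; ls
python3 - <<'E'
from workcell import *
import cv2, numpy as np
s=observe(); print(s['position'],s['ee_rot'],s['clock'])
ims=[]
for n in ("scene","side"):
    c=read_camera(n); np.savez(f"pics/{n}0.npz",**c)
    cv2.imwrite(f"pics/{n}0.png",cv2.resize(c["frame"][:,:,::-1],(784,588)))
    print(n,c["mtx"].tolist(),(-c["R"].T@c["t"]).round(3))
E
```

```text
pics
[0.22219634 0.63667081 0.25642242] [ 1.67119106e-01  9.85936110e-01 -1.07019412e-03 -2.15428099e-04] 0.0
scene [[429.41457614975786, 0.0, 296.9225414921739], [0.0, 429.41457614975786, 213.8034343823472], [0.0, 0.0, 1.0]] [1.009 0.176 0.975]
side [[461.771561550093, 0.0, 277.28226642856293], [0.0, 461.771561550093, 204.60713381062897], [0.0, 0.0, 1.0]] [-0.042 -0.791  0.673]
```

View pics/scene0.png

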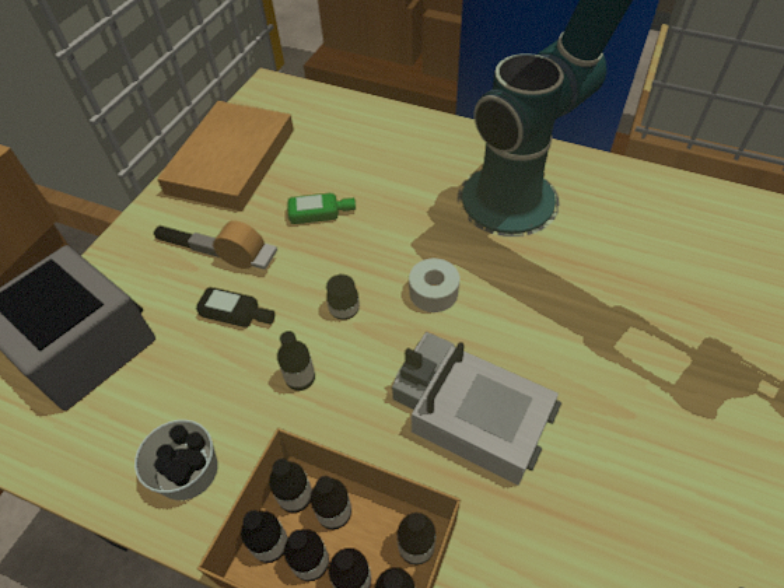

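View pics/side0.png

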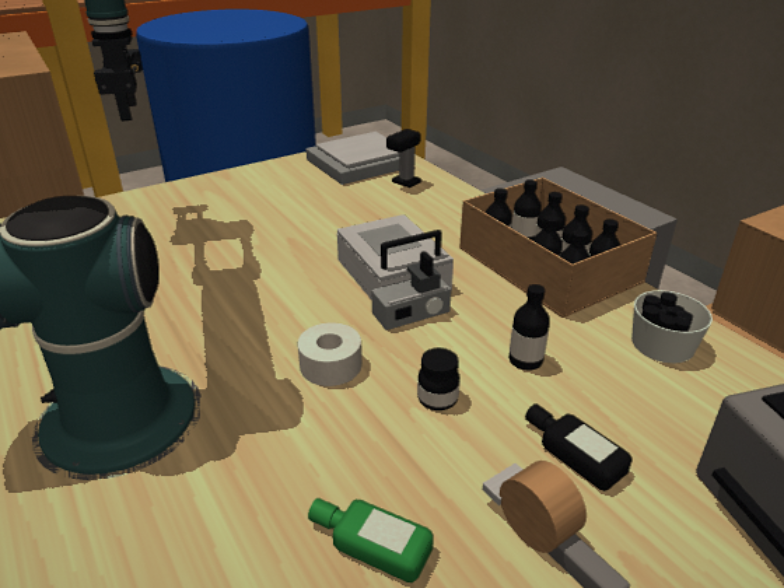

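Candidates for the flask are scene (235,307) black and lying, scene (320,207) green and lying, and scene (296,362) black but upright. The flask is the black lying one, seen at side (580,450), with its cap at scene (265,316). The green one is the look-alike to leave. The box is at scene (480,410) and side (400,270). One enlarged crop will confirm this and give the pixels.

Run:
```python
import cv2, numpy as np
def crop(n,x,y,w,h,k=4):
    f=np.load(f"pics/{n}0.npz")["frame"][y:y+h,x:x+w,::-1]
    o=cv2.resize(f,None,fx=k,fy=k,interpolation=cv2.INTER_CUBIC)
    o=cv2.convertScaleAbs(o,alpha=1.5,beta=15)
    for i in range(0,w,10): cv2.line(o,(i*k,0),(i*k,8 if (x+i)%50 else 20),(0,0,255),1)
    for j in range(0,h,10): cv2.line(o,(0,j*k),(8 if (y+j)%50 else 20,j*k),(0,0,255),1)
    return o
a=np.hstack([crop("scene",275,230,130,120,3),crop("side",230,150,130,120,3)])
b=np.hstack([crop("scene",130,190,130,80,3),crop("side",360,270,130,80,3)])
cv2.imwrite("pics/crop1.png",np.vstack([a,b])[:600])
```

```text
(no output)
```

View pics/crop1.png

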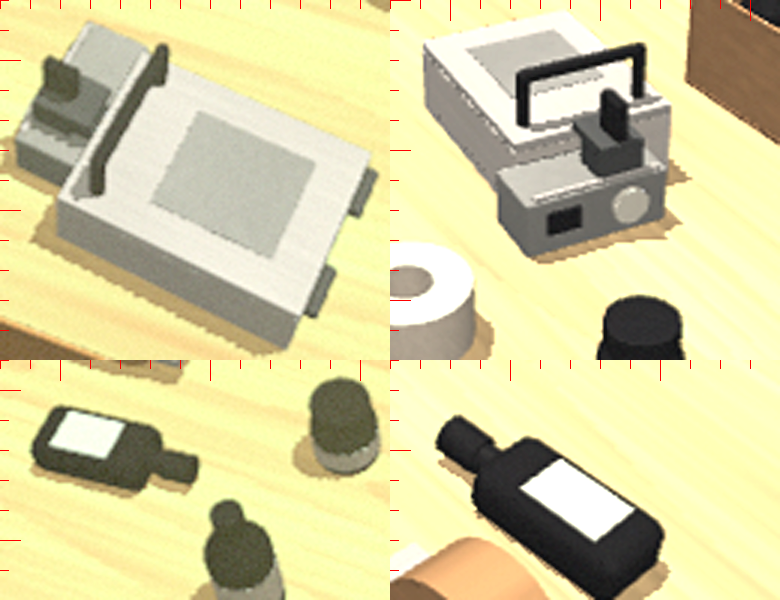

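The crop confirms it: a black lying bottle with a white label at scene px (161,218), cap to the right at (192,226). The box lid, bar and fin are clear in both views. I triangulate from these pixels.

```bash
cat > h.py <<'E'
import cv2, numpy as np
def P(c): return c["mtx"]@np.c_[c["R"],c["t"]]
def tri(ca,a,cb,b):
    X=cv2.triangulatePoints(P(ca),P(cb),np.array(a,float).reshape(2,1),np.array(b,float).reshape(2,1)); return (X[:3]/X[3]).ravel()
def plane(c,px,z):
    d=c["R"].T@np.linalg.solve(c["mtx"],[px[0],px[1],1]); o=-c["R"].T@c["t"]; return o+d*(z-o[2])/d[2]
def pix(c,X):
    p=P(c)@np.append(X,1); return p[:2]/p[2]
E
python3 - <<'E'
from h import *
a=dict(np.load("pics/scene0.npz")); b=dict(np.load("pics/side0.npz"))
S={"f+":((172,62),(125,143)),"f-":((57,205),(278,103)),"h+":((371,153),(35,45)),"h-":((293,318),(180,13)),
"b+":((163,45),(130,72)),"b-":((95,150),(252,48)),"fin":((60,63),(221,97))}
for k,(p,q) in S.items(): print(k,(1e3*tri(a,(275+p[0]/3,230+p[1]/3),b,(230+q[0]/3,150+q[1]/3))).round(1))
F={"cx-":((124,424),(522,490)),"cx+":((110,459),(565,458)),"tx-":((63,411),(598,540)),"tx+":((50,442),(635,508)),"cap":((193,468),(446,436))}
for k,(p,q) in F.items(): print(k,(1e3*tri(a,(130+p[0]/3,190+(p[1]-360)/3),b,(360+(q[0]-390)/3,270+(q[1]-360)/3))).round(1))
for n,z,p in(("jar",.075,(340,402)),("rb",.14,(227,515))): print(n,(1e3*plane(a,(130+p[0]/3,190+(p[1]-360)/3),z)).round(0))
E
```

```text
f+ [467.7  44.7  60.5]
f- [613.9  12.   65.3]
h+ [486.3 221.8  64.9]
h- [636.1 201.7  65.4]
b+ [482.8  46.9 119.2]
b- [590.   28.4 119.7]
fin [525.4 -22.3 116.3]
cx- [ 486.7 -403.2   34.4]
cx+ [ 527.2 -396.7   34.9]
tx- [ 494.7 -459.3   37.5]
tx+ [ 530.7 -452.7   38. ]
cap [ 495.7 -329.8   15.3]
jar [ 418. -213.   75.]
rb [ 591. -218.  140.]
```

Box origin is about (547,112) mm with x at about 81°. The flask origin is about (505,-404) mm with its cap at about 97.5°. I move above the fin, gripper y along box y.

Request:
send_rows --pt "5 -50.3 -52.3 0 80" --pt "5 -50.3 -52.3 0 80" --pt "5 -50.3 -52.3 0 80" --pt "5 -50.3 -52.3 0 80" --pt "5 -50.3 -52.3 0 80" --pt "5 -50.3 -52.3 0 80" --pt "5 -50.3 -52.3 0 80" --pt "5 -50.3 -52.3 0 80"

```text
clock: 0.77
position: [0.3615, 0.3323, 0.2573]
ee_rot: [0.622, 0.783, -0.0, -0.0]
force: [1.1, 1.0, 0.1]
gripper_width: 0.0498
grasp_force: 0.0
```

```bash
cat >> h.py <<'E'
from scipy.spatial.transform import Rotation
def pose(s):
    R=Rotation.from_quat(s["ee_rot"]).as_matrix(); return np.array(s["position"])*1e3, np.degrees(np.arctan2(R[1,1],R[0,1])),R
def to(s,x,y,z,yaw):
    p,w,R=pose(s); d=(R.T@(np.array([x,y,z])-p))/10
    print("t",round(s["clock"],2),"pos",p.round(1),"yaw",round(w,1),"go",d.round(2),"twist",round((w-yaw+90)%180-90,1))
E
python3 - <<'E'
from workcell import *
from h import *
to(observe(),525,-23,250,-9)
E
```

```text
t 0.77 pos [361.5 332.3 257.3] yaw 13.1 go [-38.32   7.85   0.74] twist 22.1
```

Request:
send_rows --pt "5 -38.3 7.9 0.7 22" --pt "5 -38.3 7.9 0.7 22" --pt "5 -38.3 7.9 0.7 22" --pt "5 -38.3 7.9 0.7 22" --pt "5 -38.3 7.9 0.7 22" --pt "5 -38.3 7.9 0.7 22" --pt "5 -38.3 7.9 0.7 22" --pt "5 -38.3 7.9 0.7 22"

```text
clock: 1.43
position: [0.503, 0.0305, 0.2515]
ee_rot: [0.758, 0.652, -0.0, -0.0]
force: [0.4, 0.8, -0.3]
gripper_width: 0.05
grasp_force: 0.0
```

Run:
```python
from workcell import *
from h import *
c=read_camera("wrist"); np.savez("pics/w1.npz",**c); to(observe(),525,-23,250,-9)
cv2.imwrite("pics/w1.png",cv2.resize(c["frame"][:,:,::-1],(784,588)))
```

```text
t 1.48 pos [505.9  24.2 251.5] yaw -8.7 go [-4.38  2.6   0.18] twist 0.3
```

View pics/w1.png

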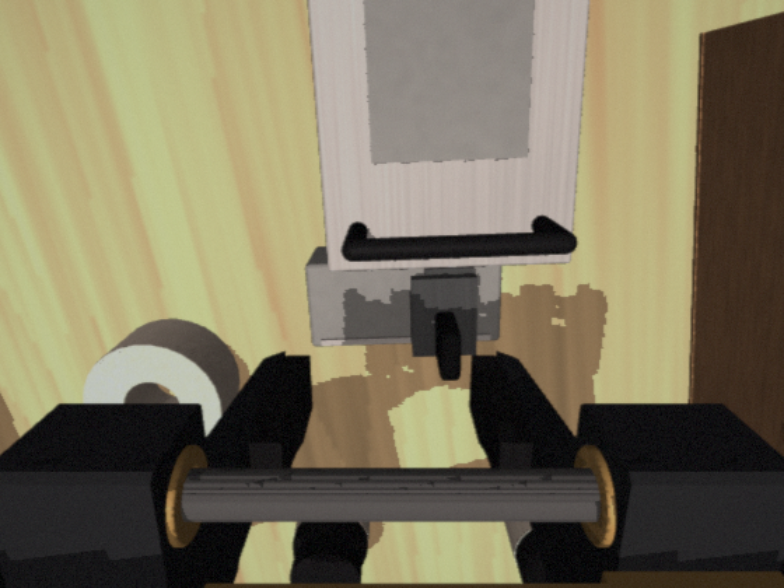

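Wrist view: the bar's ends are at (350,246) and (570,242), the fin's top from about (447,320) to (450,378). I check these against the model pose.

Run:
```python
from h import *
c=dict(np.load("pics/w1.npz")); k=1.4
print("cam",(-c["R"].T@c["t"]).round(3))
p=[(1e3*plane(c,(u/k,v/k),.117))for u,v in((350,246),(570,242))]; print(p)
q=[1e3*plane(c,(u/k,v/k),.072)for u,v in((329,270),(572,262))]; print("front corners",q)
m=[1e3*plane(c,(u/k,v/k),.072)for u,v in((308,0),(588,0))]; print("sides",m)
t=np.radians(81); 
def W(x,y,z): return np.array([547+x*np.cos(t)-y*np.sin(t),112+x*np.sin(t)+y*np.cos(t),z])/1e3
for n,X in {"b+":W(-75,55,117),"b-":W(-75,-55,117),"fin_in":W(-123,0,119),"fin_out":W(-153,0,119),"fin_base":W(-123,0,83),"f+":W(-100,75,72),"f-":W(-100,-75,72)}.items(): print(n,(pix(c,X)*k).round(0))
```

```text
cam [0.514 0.11  0.378]
[array([483.34296219,  48.31986183, 117.        ]), array([595.95529986,  33.50463573, 117.        ])]
front corners [array([462.71382853,  24.72442576,  72.        ]), array([610.81463201,   7.58915279,  72.        ])]
sides [array([479.24034719, 172.41923727,  72.        ]), array([625.18276533, 150.42775343,  72.        ])]
b+ [346. 250.]
b- [558. 252.]
fin_in [449. 337.]
fin_out [446. 386.]
fin_base [442. 313.]
f+ [320. 271.]
f- [564. 273.]
```

Request:
send_rows --pt "5 -4.2 3.2 5 -2" --pt "5 -4.2 3.2 8 -2" --pt "5 -4.2 3.2 8 -2" --pt "5 -4.2 3.2 8 -2" --pt "5 -4.2 3.2 8 -2" --pt "5 -4.2 3.2 8 -2" --pt "5 -4.2 3.2 8 -2" --pt "5 -4.2 3.2 8 -2"

```text
clock: 2.15
position: [0.5293, -0.013, 0.1736]
ee_rot: [0.746, 0.666, 0.001, 0.001]
force: [-0.1, -0.6, -0.1]
gripper_width: 0.0497
grasp_force: 0.0
```

Run:
```python
from workcell import *
from h import *
c=read_camera("wrist"); np.savez("pics/w2.npz",**c); to(observe(),531.5,-21.5,107,-6.8)
```

```text
t 2.2 pos [529.2 -13.1 173.5] yaw -6.5 go [-0.81  0.31  6.65] twist 0.3
```

Request:
send_rows --pt "5 -0.8 0.3 3.5 0" --pt "5 -0.8 0.3 6.6 0" --pt "5 -0.8 0.3 6.6 0" --pt "5 -0.8 0.3 6.6 0" --pt "0.5 -0.8 0.3 6.6 0" --pt "0.5 -0.8 0.3 6.6 0" --pt "0.5 -0.8 0.3 6.6 0" --pt "0.5 -0.8 0.3 6.6 0" --grip_force 20

```text
clock: 2.87
position: [0.5316, -0.022, 0.1075]
ee_rot: [0.746, 0.666, 0.001, 0.001]
force: [0.8, -0.3, 0.1]
gripper_width: 0.0258
grasp_force: 0.0
```

Request:
send_rows --pt "0.5 0 0 0 0" --pt "0.5 0 0 0 0" --pt "0.5 0 0 0 0" --pt "0.5 0 0 0 0" --pt "0.5 0 -1.5 0 0" --pt "0.5 0 -3 0 0" --pt "0.5 0 -4.5 0 0" --pt "0.5 0 -5.2 0 0"

```text
clock: 3.53
position: [0.479, -0.0162, 0.1064]
ee_rot: [0.746, 0.666, 0.001, 0.001]
force: [2.6, -0.7, -0.2]
gripper_width: 0.0119
grasp_force: 20.0
```

Run:
```python
from workcell import *
from h import *
s=observe(); to(s,531.5,-21.5,107,-6.8); print(s["gripper_width"],s["grasp_force"],s["force"])
```

```text
t 3.53 pos [479.  -16.2 106.4] yaw -6.5 go [ 0.07  5.28 -0.05] twist 0.3
0.01186523063144584 20.00019391067326 [ 2.55702356 -0.67448142 -0.23319356]
```

Request:
send_rows --pt "0.5 0 0 0 0" --pt "5 0 0 0 0" --pt "5 0 0 0 0" --pt "5 0 0 0 0" --pt "5 0 0 0 0" --pt "5 0 0 -4 0" --pt "5 0 0 -8 0" --pt "5 0 0 -8 0"

```text
clock: 4.2
position: [0.4838, -0.0165, 0.193]
ee_rot: [0.746, 0.666, 0.004, 0.004]
force: [1.8, -0.4, 0.7]
gripper_width: 0.0498
grasp_force: 0.0
```

Request:
send_rows --pt "5 6.4 5.4 0 -90" --pt "5 6.4 5.4 0 -90" --pt "5 6.4 5.4 0 -90" --pt "5 6.4 5.4 0 -90" --pt "5 6.4 5.4 0 -90" --pt "5 6.4 5.4 0 -90" --pt "5 6.4 5.4 0 -90" --pt "5 6.4 5.4 0 -90"

```text
clock: 4.87
position: [0.5398, 0.0414, 0.1851]
ee_rot: [0.333, 0.943, -0.0, -0.0]
force: [0.1, 0.4, 0.1]
gripper_width: 0.0499
grasp_force: 0.0
```

Run:
```python
from workcell import *
from h import *
s=observe(); to(s,540,41,117,83.2)
c=read_camera("side"); f=c["frame"][130:270,200:380,::-1]
cv2.imwrite("pics/s1.png",cv2.convertScaleAbs(cv2.resize(f,None,fx=4,fy=4),alpha=1.4))
```

```text
t 4.87 pos [539.8  41.4 185.1] yaw 51.1 go [-0.05 -0.02  6.81] twist -32.1
```

View pics/s1.png

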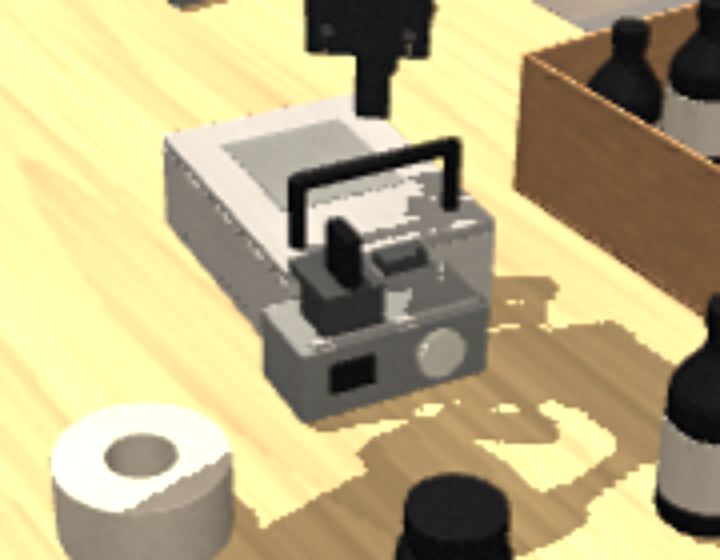

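The catch is aside: the fin is at (342,250) in the crop and the tongue is free at (398,258). Now the bar.

Request:
send_rows --pt "5 0 0 0 -32" --pt "5 0 0 0 -32" --pt "5 0 0 0 -32" --pt "5 0 0 0 -32" --pt "5 0 0 3 -32" --pt "5 0 0 6.8 -32" --pt "5 0 0 6.8 -32" --pt "5 0 0 6.8 -32"

```text
clock: 5.58
position: [0.5373, 0.0413, 0.1154]
ee_rot: [0.064, 0.998, -0.0, -0.003]
force: [-0.5, -0.3, 0.5]
gripper_width: 0.0501
grasp_force: 0.0
```

Request:
send_rows --pt "0.5 0 0 0 0" --pt "0.5 0 0 0 0" --pt "0.5 0 0 0 0" --pt "0.5 0 0 0 0" --pt "0.5 0 0 0 0" --pt "0.5 0 0 0 0" --pt "0.5 0 0 0 0" --pt "0.5 0 0 0 0" --grip_force 25

```text
clock: 6.25
position: [0.5401, 0.0403, 0.1186]
ee_rot: [0.063, 0.998, -0.001, 0.001]
force: [-2.5, -5.2, 4.6]
gripper_width: 0.0105
grasp_force: 24.9
```

Run:
```python
from workcell import *
from h import *
s=observe(); to(s,540,41,117,83.2); print(s["gripper_width"],s["force"])
for d in range(10,91,10):
    f=np.pi-np.arctan2(50,175)-np.radians(d); print(d,round(17.5+18.2*np.cos(f),2),round(5-18.2*np.sin(f),2))
```

```text
t 6.25 pos [540.1  40.3 118.6] yaw 82.8 go [0.02 0.07 0.16] twist -0.4
0.01050871173473247 [-2.46460326 -5.21105796  4.61840731]
10 1.13 -2.96
20 2.77 -5.68
30 4.84 -8.08
40 7.31 -10.08
50 10.08 -11.62
60 13.08 -12.66
70 16.21 -13.15
80 19.39 -13.1
90 22.5 -12.5
```

Request:
send_rows --pt "0.5 0 0.5 -1.5 0" --pt "0.5 0 1.1 -3.0 0" --pt "0.5 0 1.9 -4.4 0" --pt "0.5 0 2.8 -5.7 0" --pt "0.5 0 3.8 -7.0 0" --pt "0.5 0 4.8 -8.1 0" --pt "0.5 0 6.0 -9.1 0" --pt "0.5 0 7.3 -10.1 0"

```text
clock: 6.92
position: [0.5481, 0.1096, 0.2206]
ee_rot: [0.063, 0.998, -0.005, -0.001]
force: [-5.1, -15.3, 11.0]
gripper_width: 0.0112
grasp_force: 25.0
```

Request:
send_rows --pt "0.5 0 1.4 -0.8 0" --pt "0.5 0 2.8 -1.5 0" --pt "0.5 0 4.3 -2.1 0" --pt "0.5 0 5.8 -2.6 0" --pt "0.5 0 7.3 -2.9 0" --pt "0.5 0 8.9 -3.1 0" --pt "0.5 0 10.5 -3.1 0" --pt "0.5 0 12.1 -3.0 0"

```text
clock: 7.58
position: [0.5632, 0.2338, 0.2502]
ee_rot: [0.063, 0.998, -0.001, -0.001]
force: [-4.8, -4.2, 2.7]
gripper_width: 0.0109
grasp_force: 25.2
```

Run:
```python
from workcell import *
from h import *
s=observe(); to(s,540,41,117,83.2); print(s["gripper_width"],s["force"])
c=read_camera("side"); f=c["frame"][70:250,180:420,::-1]
cv2.imwrite("pics/s2.png",cv2.convertScaleAbs(cv2.resize(f,None,fx=3,fy=3),alpha=1.4))
```

```text
t 7.58 pos [563.2 233.8 250.2] yaw 82.8 go [ -0.15 -19.4   13.35] twist -0.4
0.01092341288618494 [-4.80781341 -4.18046324  2.66503733]
```

View pics/s2.png

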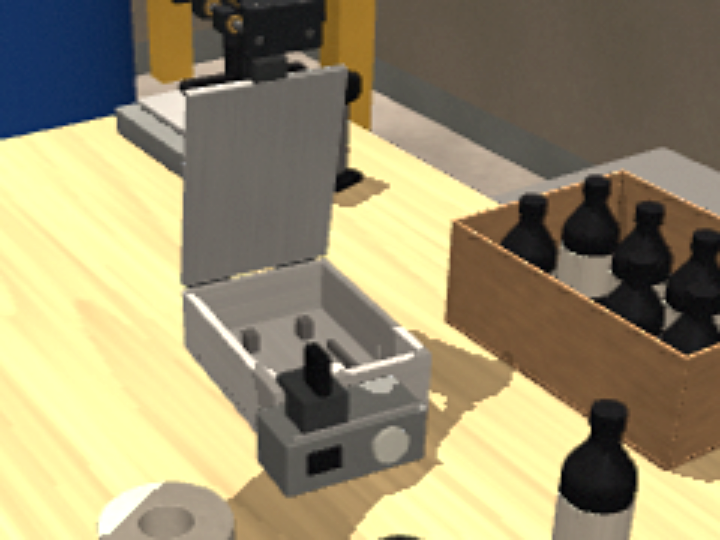

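The lid stands at about 80°. I push it a bit further, release and rise.

Request:
send_rows --pt "0.5 0 1 0.1 0" --pt "0.5 0 1.8 0.2 0" --pt "0.5 0 1.8 0.2 0" --pt "0.5 0 1.8 0.2 0" --pt "3 0 1.8 0.2 0" --pt "3 0 1.8 0.2 0" --pt "3 0 1.8 0.2 0" --pt "3 0 1.8 0.2 0"

```text
clock: 8.3
position: [0.5669, 0.2512, 0.2468]
ee_rot: [0.063, 0.998, 0.0, 0.0]
force: [-0.5, -0.4, -0.5]
gripper_width: 0.0302
grasp_force: 0.0
```

Request:
send_rows --pt "3 0 0 0 0" --pt "3 0 0 -2.5 0" --pt "3 0 0 -5 0" --pt "3 0 0 -8 0" --pt "3 0 0 -10 0" --pt "3 0 0 -10 0" --pt "3 0 0 -10 0" --pt "3 0 0 -10 0"

```text
clock: 8.97
position: [0.566, 0.2513, 0.3454]
ee_rot: [0.063, 0.998, -0.0, -0.001]
force: [-0.6, 0.1, -0.1]
gripper_width: 0.0302
grasp_force: 0.0
```

Run:
```python
from workcell import *
from h import *
s=observe(); print(s["gripper_width"],s["force"]); to(s,530,-424,340,7.5)
c=read_camera("scene"); np.savez("pics/scene1.npz",**c)
c=read_camera("side"); np.savez("pics/side1.npz",**c)
g=cv2.cvtColor(c["frame"],cv2.COLOR_RGB2GRAY);
```

```text
0.030151563842613863 [-0.58271182  0.09204309 -0.0654342 ]
t 8.97 pos [566.  251.3 345.4] yaw 82.7 go [ -4.95 -67.45   0.59] twist 75.2
```

Request:
send_rows --pt "8.5 -2.8 -67.7 0 75" --pt "8.5 -2.8 -67.7 0 75" --pt "8.5 -2.8 -67.7 0 75" --pt "8.5 -2.8 -67.7 0 75" --pt "8.5 -2.8 -67.7 0 75" --pt "8.5 -2.8 -67.7 0 75" --pt "8.5 -2.8 -67.7 0 75" --pt "8.5 -2.8 -67.7 0 75"

```text
clock: 9.73
position: [0.5367, -0.0822, 0.3449]
ee_rot: [0.536, 0.844, -0.0, -0.001]
force: [1.6, -0.3, 0.1]
gripper_width: 0.0815
grasp_force: 0.0
```

Run:
```python
from workcell import *
from h import *
to(observe(),508,-455,260,7.5)
```

```text
t 9.73 pos [536.7 -82.2 344.9] yaw 25.1 go [-32.55 -18.41   8.48] twist 17.6
```

Request:
send_rows --pt "8.5 -32.5 -18.4 8.5 17.6" --pt "8.5 -32.5 -18.4 8.5 17.6" --pt "8.5 -32.5 -18.4 8.5 17.6" --pt "8.5 -32.5 -18.4 8.5 17.6" --pt "8.5 -32.5 -18.4 8.5 17.6" --pt "8.5 -32.5 -18.4 8.5 17.6" --pt "8.5 -32.5 -18.4 8.5 17.6" --pt "8.5 -32.5 -18.4 8.5 17.6"

```text
clock: 10.4
position: [0.5138, -0.4061, 0.2701]
ee_rot: [0.657, 0.754, 0.0, -0.002]
force: [0.5, 0.4, 0.4]
gripper_width: 0.0852
grasp_force: 0.0
```

Request:
send_rows --pt "8.5 0 0 0 0" --pt "8.5 -3 -1 0 0" --pt "8.5 -6 -2 0 0" --pt "8.5 -6 -2 0 0" --pt "8.5 -6 -2 0 0" --pt "8.5 -6 -2 0 0" --pt "8.5 -6 -2 0 0" --pt "8.5 -6 -2 0 0"

```text
clock: 11.07
position: [0.5038, -0.4655, 0.2726]
ee_rot: [0.656, 0.754, 0.0, -0.0]
force: [-0.5, 0.6, -0.1]
gripper_width: 0.0849
grasp_force: 0.0
```

Run:
```python
from workcell import *
from h import *
c=read_camera("wrist"); np.savez("pics/w3.npz",**c); to(observe(),508,-424,19,7.5)
cv2.imwrite("pics/w3.png",cv2.convertScaleAbs(cv2.resize(c["frame"][:,:,::-1],(784,588)),alpha=1.3))
t=np.radians(97.5)
for x,y,z in((75,0,19),(-20,0,38),(-75,-30,38),(-75,30,38),(35,30,38),(35,-30,38)): print(x,y,(1.4*pix(c,np.array([505.5+x*np.cos(t)-y*np.sin(t),-404+x*np.sin(t)+y*np.cos(t),z])/1e3)).round(0))
```

```text
t 11.12 pos [ 503.9 -465.6  272.8] yaw 7.9 go [ 4.05  0.98 25.38] twist 0.4
75 0 [408.  26.]
-20 0 [407. 175.]
-75 -30 [447. 253.]
-75 30 [364. 252.]
35 30 [362.  89.]
35 -30 [454.  89.]
```

View pics/w3.png

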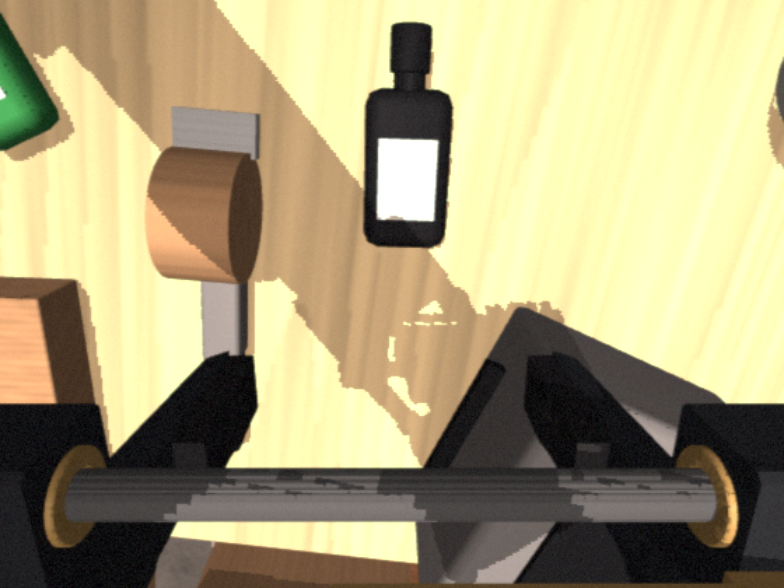

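The flask matches the model within about 2 mm, cap at (411,45), tail edge at row 247. The brown roll at (205,215) is near the left side of the gripper's body, so I check its height.

Run:
```python
from h import *
a=dict(np.load("pics/scene0.npz")); b=dict(np.load("pics/side0.npz")); c=dict(np.load("pics/w3.npz"))
# roll's flask-side face: scene disc centre/side; use wrist + scene of top rim & of face nearest edge
k=1.4
print("face top (side/wrist)",1e3*tri(b,(528/k,470/k),c,(243/k,215/k)))
for z in(.03,.06,.08): print(z,(1e3*plane(c,(262/k,215/k),z)).round(),(1e3*plane(c,(241/k,215/k),z)).round(),(1e3*plane(c,(200/k,148/k),z)).round(),(1e3*plane(c,(200/k,281/k),z)).round())
print((1e3*tri(a,(238/k,224/k),b,(540/k,464/k))).round())
g=cv2.cvtColor(a["frame"],cv2.COLOR_RGB2HSV)
```

```text
face top (side/wrist) [ 393.96152641 -445.09933219   67.58074717]
0.03 [ 410. -467.   30.] [ 395. -469.   30.] [ 364. -426.   30.] [ 367. -523.   30.]
0.06 [ 416. -461.   60.] [ 403. -463.   60.] [ 375. -423.   60.] [ 377. -512.   60.]
0.08 [ 421. -456.   80.] [ 408. -458.   80.] [ 382. -421.   80.] [ 384. -505.   80.]
[ 375. -458.  105.]
```

Roll face is at x of about 410, against the body end at about 415. I bias the grasp +6 mm away and descend.

Request:
send_rows --pt "8.8 2.5 0.8 4 0.9" --pt "8.8 5 1.7 8 0.9" --pt "8.8 5 1.7 12 0.9" --pt "8.8 5 1.7 14 0.9" --pt "8.8 5 1.7 14 0.9" --pt "8.8 5 1.7 14 0.9" --pt "8.8 5 1.7 14 0.9" --pt "8.8 5 1.7 14 0.9"

```text
clock: 11.78
position: [0.5153, -0.4167, 0.1364]
ee_rot: [0.663, 0.749, 0.0, 0.003]
force: [-0.3, 0.6, -0.0]
gripper_width: 0.088
grasp_force: 0.0
```

Run:
```python
from workcell import *
from h import *
s=observe(); to(s,513.5,-413.7,36,7); print(s["gripper_width"])
```

```text
t 11.78 pos [ 515.3 -416.7  136.4] yaw 7.0 go [ 0.36 -0.18 10.04] twist -0.0
0.08798859361069777
```

Request:
send_rows --pt "8.8 0.3 -0.1 2 0" --pt "8.8 0.3 -0.1 4 0" --pt "8.8 0.3 -0.1 6 0" --pt "8.8 0.3 -0.1 8 0" --pt "8.8 0.3 -0.1 9 0" --pt "8.8 0.3 -0.1 10 0" --pt "8.8 0.3 -0.1 10 0" --pt "8.8 0.3 -0.1 10 0"

```text
clock: 12.45
position: [0.5126, -0.4128, 0.0337]
ee_rot: [0.663, 0.749, -0.0, 0.001]
force: [-0.8, 0.9, 0.4]
gripper_width: 0.0878
grasp_force: 0.0
```

Request:
send_rows --pt "5 0 0 0 0" --pt "5 0 0 0 0" --pt "5 0 0 0 0" --pt "5 0 0 0 0" --pt "5 0 0 0 0" --pt "5 0 0 0 0" --pt "5 0 0 0 0" --pt "5 0 0 0 0" --grip_force 25

```text
clock: 13.12
position: [0.5117, -0.4125, 0.0336]
ee_rot: [0.663, 0.749, -0.0, -0.0]
force: [-3.9, 0.1, 6.4]
gripper_width: 0.0596
grasp_force: 24.9
```

Request:
send_rows --pt "5 0 0 -1 0" --pt "5 0 0 -2.5 0" --pt "5 0 0 -5 0" --pt "5 0 0 -8 0" --pt "5 0 0 -11 0" --pt "5 0 0 -14 0" --pt "5 0 0 -17 0" --pt "5 0 0 -20 0" --grip_force 30

```text
clock: 13.78
position: [0.5123, -0.4116, 0.2352]
ee_rot: [0.663, 0.749, 0.0, 0.0]
force: [1.6, 0.1, -2.7]
gripper_width: 0.0596
grasp_force: 29.9
```

Run:
```python
from workcell import *
from h import *
c=read_camera("wrist"); np.savez("pics/w4.npz",**c); s=observe(); to(s,512,-412,234,-6.8); print(s["gripper_width"],s["force"])
cv2.imwrite("pics/w4.png",cv2.convertScaleAbs(cv2.resize(c["frame"][:,:,::-1],(784,588)),alpha=1.6,beta=15))
```

```text
t 13.83 pos [ 515.  -414.   243.4] yaw 7.0 go [ 0.24 -0.28  0.93] twist 13.8
0.05944278505670273 [ 1.20716038 -1.7081134   2.92463282]
```

View pics/w4.png

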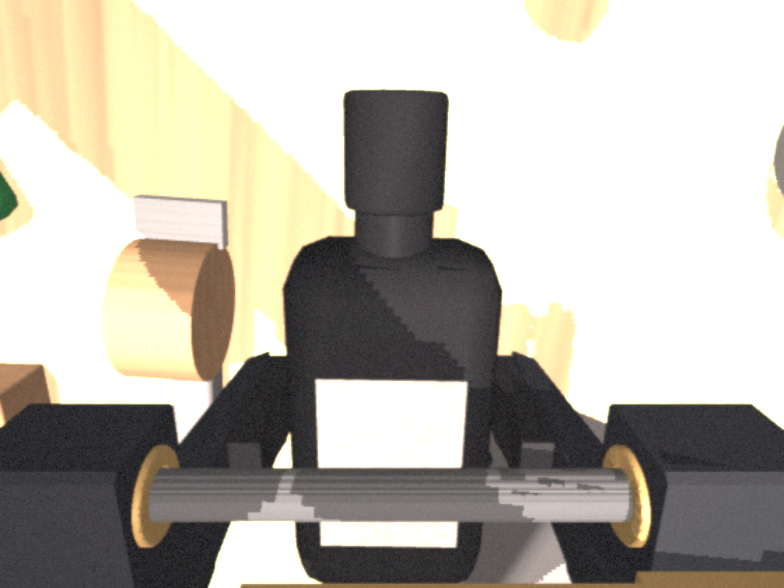

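The flask is held straight, with cap end at (395,92) and body shoulders at row 240. I compute where it sits along the fingers.

Run:
```python
from workcell import *
from h import *
c=dict(np.load("pics/w4.npz"));k=1.4
p=np.array([512.3,-411.6,235.2]); y=np.radians(7.0); tx=np.array([-np.sin(y),np.cos(y),0]); ty=np.array([np.cos(y),np.sin(y),0])
for n,u,v,z in(("cap",396,93,19),("cap",396,93,31),("shoulder",393,240,36),("label front",392,379,38),("cap base",395,210,33)):
    X=1e3*plane(c,(u/k,v/k),(p[2]-33.6+z)/1e3)-p; print(n,z,round(X@tx,1),round(X@ty,1))
to(observe(),545,115,240,-6.8)
```

```text
cap 19 85.1 0.2
cap 31 84.7 0.1
shoulder 36 50.7 -0.6
label front 38 13.6 -0.8
cap base 33 57.5 -0.1
t 13.83 pos [ 515.  -414.   243.4] yaw 7.0 go [ 5.214e+01  9.400e+00 -3.000e-02] twist 13.8
```

Request:
send_rows --pt "5 2 0.4 0 0" --pt "5 5 1 0 2" --pt "5 8 1.5 0 4" --pt "5 11 2 0 6" --pt "5 14 2.7 0 8" --pt "5 17 3.2 0 10" --pt "5 20 3.8 0 12" --pt "5 23 4.4 0 13.8"

```text
clock: 14.5
position: [0.5279, -0.1767, 0.2333]
ee_rot: [0.749, 0.663, 0.001, 0.0]
force: [0.3, -0.2, -3.9]
gripper_width: 0.0595
grasp_force: 29.9
```

Run:
```python
from workcell import *
from h import *
to(observe(),547,99,235,-6.8)
```

```text
t 14.5 pos [ 527.9 -176.7  233.3] yaw -6.9 go [27.6  -1.43 -0.16] twist -0.1
```

Request:
send_rows --pt "5 3 -0.2 0 0" --pt "5 7 -0.4 0 0" --pt "5 11 -0.6 0 0" --pt "5 15 -0.8 0 0" --pt "5 19 -1 0 0" --pt "5 22.5 -1.2 0 0" --pt "5 25 -1.4 0 0" --pt "5 26 -1.4 0 0"

```text
clock: 15.17
position: [0.5447, 0.0852, 0.2334]
ee_rot: [0.747, 0.665, 0.001, -0.0]
force: [0.7, -0.3, -2.0]
gripper_width: 0.0599
grasp_force: 29.9
```

Request:
send_rows --pt "5 0 0 1 0" --pt "5 0 0 2 0" --pt "5 0 0 3 0" --pt "5 0 0 4 0" --pt "5 0 0 5 0" --pt "5 0 0 5 0" --pt "5 0 0 5 0" --pt "5 0 0 5 0"

```text
clock: 15.83
position: [0.5452, 0.0808, 0.1828]
ee_rot: [0.748, 0.663, -0.0, 0.0]
force: [0.4, -0.2, -2.6]
gripper_width: 0.0599
grasp_force: 29.9
```

Run:
```python
from workcell import *
from h import *
c=read_camera("wrist"); np.savez("pics/w5.npz",**c); s=observe(); to(s,547,99,100,-6.8); print(s["gripper_width"],s["force"])
d=read_camera("scene"); np.savez("pics/scene2.npz",**d)
a=cv2.resize(c["frame"][:,:,::-1],(560,420)); b=cv2.resize(d["frame"][200:410,270:430,::-1],(240,315)); b=cv2.copyMakeBorder(b,0,105,0,0,0)
cv2.imwrite("pics/w5.png",cv2.convertScaleAbs(np.hstack([a,b]),alpha=1.4,beta=10))
```

```text
t 15.88 pos [545.5  80.9 183.2] yaw -6.9 go [ 1.81 -0.07  8.32] twist -0.1
0.06018438020117891 [ 0.28872748 -0.41191873 -3.18467117]
```

View pics/w5.png

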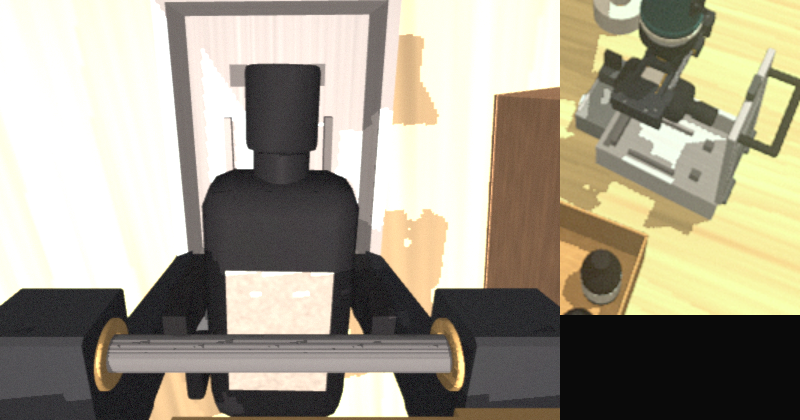

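Wrist view: the cap at (283,110) sits between rails at (228,120) and (328,120), and the shoulder stops are at row 75. I check the box centreline from the rails and the stops.

Run:
```python
from h import *
c=dict(np.load("pics/w5.npz"))
t=np.radians(83.2); ex=np.array([np.cos(t),np.sin(t),0]); ey=np.array([-ex[1],ex[0],0]); o=np.array([549,115.4,0])
for n,u,v,z in(("railL",228,118,22),("railR",328,118,22),("stopL face",236,86,30),("stopR face",322,86,30),("wall in L",186,14,62),("wall in R",369,14,62),("wallL low",202,240,62),("wallR low",358,240,62)):
    X=1e3*plane(c,(u,v),z/1e3)-o; print(n,round(X@ex,1),round(X@ey,1))
g=c["frame"][60:130,215:345,::-1]
```

```text
railL 18.5 39.4
railR 18.4 -36.5
stopL face 41.8 31.6
stopR face 41.7 -30.3
wall in L 83.6 56.6
wall in R 83.4 -53.6
wallL low -64.5 56.7
wallR low -64.7 -56.5
```

Request:
send_rows --pt "5 1 -0.1 1 0" --pt "5 2 -0.1 2.5 0" --pt "5 2.3 -0.1 4 0" --pt "5 2.3 -0.1 5.5 0" --pt "5 2.3 -0.1 7 0" --pt "5 2.3 -0.1 8.5 0" --pt "5 2.3 -0.1 10 0" --pt "5 2.3 -0.1 11 0"

```text
clock: 16.6
position: [0.546, 0.105, 0.0711]
ee_rot: [0.748, 0.664, -0.001, -0.0]
force: [-0.5, -0.2, -3.0]
gripper_width: 0.0597
grasp_force: 29.9
```

Run:
```python
from workcell import *
from h import *
s=observe(); to(s,546.7,103.5,46,-6.8); print(s["gripper_width"],s["force"])
```

```text
t 16.6 pos [546.  105.   71.1] yaw -6.8 go [-0.14  0.09  2.51] twist -0.0
0.059655754410801266 [-0.53787934 -0.17419395 -2.95042402]
```

Request:
send_rows --pt "5 -0.1 0 0.5 0" --pt "5 -0.1 0 1 0" --pt "5 -0.1 0 1.5 0" --pt "5 -0.1 0 1.9 0" --pt "5 -0.1 0 2.2 0" --pt "5 -0.1 0 2.4 0" --pt "5 -0.1 0 2.5 0" --pt "5 -0.1 0 2.5 0"

```text
clock: 17.27
position: [0.5466, 0.1033, 0.0478]
ee_rot: [0.748, 0.664, 0.0, 0.0]
force: [1.0, 0.5, -2.4]
gripper_width: 0.0601
grasp_force: 29.9
```

Run:
```python
from workcell import *
from h import *
s=observe(); to(s,546.7,103.5,46,-6.8); print(s["gripper_width"],s["force"])
```

```text
t 17.27 pos [546.6 103.3  47.8] yaw -6.8 go [0.02 0.   0.18] twist -0.0
0.060063577889215916 [ 0.98827477  0.47248062 -2.40952348]
```

Still no contact, so I ease it down until the weight comes off.

Request:
send_rows --pt "5 0 0 0.1 0" --pt "5 0 0 0.2 0" --pt "5 0 0 0.3 0" --pt "5 0 0 0.35 0" --pt "5 0 0 0.35 0" --pt "5 0 0 0.35 0" --pt "5 0 0 0.35 0" --pt "5 0 0 0.35 0"

```text
clock: 17.93
position: [0.5469, 0.1033, 0.0456]
ee_rot: [0.748, 0.664, 0.0, 0.0]
force: [-2.6, -0.6, 5.2]
gripper_width: 0.0599
grasp_force: 29.9
```

Contact (+5 N up). Release and rise.

Request:
send_rows --pt "7.6 0 0 0 0" --pt "7.6 0 0 0 0" --pt "7.6 0 0 0 0" --pt "7.6 0 0 0 0" --pt "7.6 0 0 -0.5 0" --pt "7.6 0 0 -3 0" --pt "7.6 0 0 -6 0" --pt "7.6 0 0 -10 0"

```text
clock: 18.6
position: [0.5442, 0.1029, 0.1427]
ee_rot: [0.748, 0.664, -0.003, -0.002]
force: [0.6, 0.5, 0.1]
gripper_width: 0.0759
grasp_force: 0.0
```

Request:
send_rows --pt "7.6 -1 0 -4 0" --pt "7.6 -3 0 -8 0" --pt "7.6 -3 0 -12 0" --pt "7.6 -3 0 -16 0" --pt "7.6 -3 0 -20 0" --pt "7.6 -3 0 -20 0" --pt "7.6 -3 0 -20 0" --pt "7.6 -3 0 -20 0"

```text
clock: 19.27
position: [0.5427, 0.0735, 0.3441]
ee_rot: [0.748, 0.664, 0.0, 0.0]
force: [0.0, -0.6, -0.8]
gripper_width: 0.0761
grasp_force: 0.0
```

Run:
```python
from workcell import *
from h import *
c=read_camera("wrist"); np.savez("pics/w6.npz",**c); s=observe(); to(s,572,240,345,83.2); print(s["gripper_width"],s["force"])
d=read_camera("side"); np.savez("pics/side2.npz",**d)
a=c["frame"][:,:,::-1]; b=cv2.resize(d["frame"][70:270,220:340,::-1],(240,400)); b=cv2.copyMakeBorder(b,0,20,0,0,0)
cv2.imwrite("pics/w6.png",cv2.convertScaleAbs(np.hstack([a,b]),alpha=1.4,beta=10))
```

```text
t 19.32 pos [542.2  73.4 342.7] yaw -6.8 go [16.89  0.98 -0.25] twist 90.0
0.07618556722038951 [ 0.2581478  -0.04291037  0.13414702]
```

View pics/w6.png

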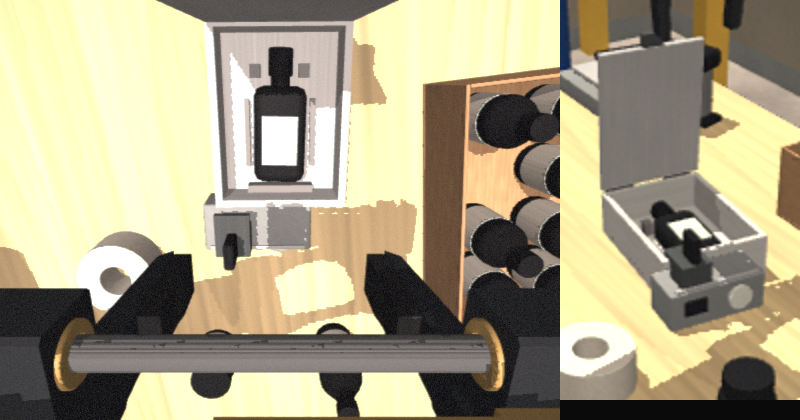

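The bottle lies in the nest between rails (250/312), stops (255,70)/(304,70) and front stop (280,186), cap towards the hinge. Now back to the bar.

Request:
send_rows --pt "3 5 0.1 0 -90" --pt "3 10 0.2 0 -90" --pt "3 15 0.3 0 -90" --pt "3 18 0.4 0 -90" --pt "3 18 0.4 0 -90" --pt "3 18 0.4 0 -90" --pt "3 18 0.4 0 -90" --pt "3 18 0.4 0 -90"

```text
clock: 20.03
position: [0.5673, 0.2523, 0.3409]
ee_rot: [0.335, 0.942, -0.002, -0.002]
force: [-0.2, 0.1, -0.1]
gripper_width: 0.0298
grasp_force: 0.0
```

Run:
```python
from workcell import *
from h import *
to(observe(),566.5,251,345,83.2)
```

```text
t 20.03 pos [567.3 252.3 340.9] yaw 50.9 go [-0.01 -0.15 -0.41] twist -32.3
```

Request:
send_rows --pt "3 0 -0.1 0 -32.3" --pt "3 0 -0.1 0 -32.3" --pt "3 0 -0.1 0 -32.3" --pt "3 0 -0.1 0 -32.3" --pt "3 0 -0.1 0 -32.3" --pt "3 0 -0.1 0 -32.3" --pt "3 0 -0.1 0 -32.3" --pt "3 0 -0.1 0 -32.3"

```text
clock: 20.7
position: [0.5673, 0.2508, 0.3427]
ee_rot: [0.064, 0.998, -0.001, -0.001]
force: [0.3, -1.1, 0.2]
gripper_width: 0.03
grasp_force: 0.0
```

Run:
```python
from workcell import *
from h import *
to(observe(),566.5,251,247,82.8)
```

```text
t 20.7 pos [567.3 250.8 342.7] yaw 82.7 go [0.06 0.02 9.57] twist -0.1
```

Request:
send_rows --pt "3 0 0 2.5 0" --pt "3 0 0 5 0" --pt "3 0 0 7.5 0" --pt "3 0 0 9.5 0" --pt "3 0 0 9.5 0" --pt "3 0 0 9.5 0" --pt "0.5 0 0 9.5 0" --pt "0.5 0 0 9.5 0" --grip_force 25

```text
clock: 21.37
position: [0.5689, 0.2514, 0.2515]
ee_rot: [0.063, 0.998, 0.001, 0.002]
force: [0.3, -0.1, 0.4]
gripper_width: 0.0186
grasp_force: 0.0
```

Request:
send_rows --pt "0.5 0 0 0 0" --pt "0.5 0 0 0 0" --pt "0.5 0 0 0 0" --pt "0.5 0 0 0 0" --pt "0.5 0 0 0 0" --pt "0.5 0 0 0 0" --pt "0.5 0 0 0 0" --pt "0.5 0 0 0 0"

```text
clock: 22.03
position: [0.5689, 0.2515, 0.2515]
ee_rot: [0.063, 0.998, 0.001, 0.002]
force: [-0.1, -0.0, 6.5]
gripper_width: 0.0112
grasp_force: 25.0
```

Run:
```python
from workcell import *
from h import *
s=observe(); to(s,566.5,251,247,82.8); print(s["gripper_width"],s["force"])
p=pose(s)[0]; h=np.array([549-.8,115.4-.5,0])+100*np.array([.1184,.993,0]); d=p-h
r=d[:2]@[.1184,.993]; z=d[2]-67; th=np.pi-np.arctan2(50,175)-np.arctan2(z,r); print(r,z,th,np.hypot(r,z))
t0=np.arctan2(z,r); R=182
for k in range(5,91,5):
    f=t0+np.radians(k); print(k,round((R*np.cos(f)-R*np.cos(t0))/10,2),round(-(R*np.sin(f)-R*np.sin(t0))/10,2),end=" | ")
```

```text
t 22.03 pos [568.9 251.5 251.5] yaw 82.8 go [ 0.23 -0.08  0.45] twist -0.0
0.011180393879189619 [-0.14919493 -0.04450755  6.47708433]
38.12715295914303 184.48339846278094 1.4962972244651147 188.38206947888403
5 -1.57 -0.25 | 10 -3.15 -0.37 | 15 -4.74 -0.35 | 20 -6.32 -0.18 | 25 -7.88 0.11 | 30 -9.41 0.55 | 35 -10.89 1.11 | 40 -12.32 1.8 | 45 -13.68 2.62 | 50 -14.97 3.54 | 55 -16.17 4.58 | 60 -17.28 5.72 | 65 -18.28 6.95 | 70 -19.17 8.27 | 75 -19.95 9.65 | 80 -20.6 11.1 | 85 -21.12 12.6 | 90 -21.51 14.14 |
```

Request:
send_rows --pt "0.5 0 -1.0 -0.1 0" --pt "0.5 0 -2.2 -0.2 0" --pt "0.5 0 -3.4 -0.2 0" --pt "0.5 0 -4.7 -0.1 0" --pt "0.5 0 -6.3 0 0" --pt "0.5 0 -7.9 0.3 0" --pt "0.5 0 -9.4 0.7 0" --pt "0.5 0 -10.9 1.3 0"

```text
clock: 22.7
position: [0.556, 0.1422, 0.238]
ee_rot: [0.063, 0.998, 0.001, 0.003]
force: [7.1, 0.2, 1.9]
gripper_width: 0.0109
grasp_force: 25.1
```

Request:
send_rows --pt "0.5 0 -1.4 0.7 0" --pt "0.5 0 -2.8 1.5 0" --pt "0.5 0 -4.1 2.4 0" --pt "0.5 0 -5.3 3.5 0" --pt "0.5 0 -6.4 4.6 0" --pt "0.5 0 -7.4 5.8 0" --pt "0.5 0 -8.3 7.2 0" --pt "0.5 0 -8.8 8.0 0"

```text
clock: 23.37
position: [0.5443, 0.0539, 0.1552]
ee_rot: [0.064, 0.998, -0.0, 0.002]
force: [7.7, 2.1, 0.1]
gripper_width: 0.011
grasp_force: 25.0
```

Run:
```python
from workcell import *
from h import *
s=observe(); to(s,540.1,40.3,117,82.8); print(s["gripper_width"],s["force"])
```

```text
t 23.37 pos [544.3  53.9 155.2] yaw 82.7 go [ 0.26 -1.41  3.81] twist -0.1
0.010983595529392768 [7.74532362 2.12521129 0.09537856]
```

Request:
send_rows --pt "0.5 0.1 -0.5 1 0" --pt "0.5 0.1 -0.8 1.8 0" --pt "0.5 0.2 -1.1 2.6 0" --pt "0.5 0.2 -1.3 3.2 0" --pt "0.5 0.2 -1.4 3.6 0" --pt "0.5 0.2 -1.4 3.8 0" --pt "0.5 0.2 -1.4 3.9 0" --pt "0.5 0.2 -1.4 3.9 0"

```text
clock: 24.03
position: [0.5422, 0.0401, 0.1193]
ee_rot: [0.063, 0.998, -0.001, 0.003]
force: [5.7, -3.7, 7.6]
gripper_width: 0.011
grasp_force: 25.2
```

Request:
send_rows --pt "0.5 0 0 0.2 0" --pt "0.5 0 0 0.2 0" --pt "0.5 0 0 0.2 0" --pt "0.5 0 0 0.2 0" --pt "5 0 0 0 0" --pt "5 0 0 0 0" --pt "5 0 0 0 0" --pt "5 0 0 0 0"

```text
clock: 24.7
position: [0.5374, 0.0416, 0.1157]
ee_rot: [0.063, 0.998, -0.0, -0.002]
force: [-1.0, 1.3, -0.2]
gripper_width: 0.0358
grasp_force: 0.0
```

Run:
```python
from workcell import *
from h import *
s=observe(); to(s,479,-16,107,-6.6); print(s["gripper_width"],s["force"])
```

```text
t 24.7 pos [537.4  41.6 115.7] yaw 82.7 go [ 5.06 -6.45  0.89] twist 89.3
0.03580301081141372 [-1.0008955   1.30961928 -0.15377905]
```

Request:
send_rows --pt "5 0 0 0 0" --pt "5 0 0 0 0" --pt "5 0 0 -3 0" --pt "5 0 0 -6 0" --pt "5 0 0 -8 0" --pt "5 1 -2 -8 89" --pt "5 3 -4 -8 89" --pt "5 5.1 -6.4 -8 89"

```text
clock: 25.37
position: [0.4806, -0.0151, 0.1977]
ee_rot: [0.25, 0.968, 0.0, 0.0]
force: [-0.7, -0.2, 0.6]
gripper_width: 0.0498
grasp_force: 0.0
```

Run:
```python
from workcell import *
from h import *
to(observe(),479,-16,175,-6.6)
```

```text
t 25.37 pos [480.6 -15.1 197.7] yaw 61.0 go [ 0.1  -0.15  2.27] twist 67.6
```

Request:
send_rows --pt "5 0.1 -0.2 0 67.6" --pt "5 0.1 -0.2 0 67.6" --pt "5 0.1 -0.2 0 67.6" --pt "5 0.1 -0.2 0 67.6" --pt "5 0.1 -0.2 0 67.6" --pt "5 0.1 -0.2 0 67.6" --pt "5 0.1 -0.2 0 67.6" --pt "5 0.1 -0.2 0 67.6"

```text
clock: 26.03
position: [0.4783, -0.0163, 0.1969]
ee_rot: [0.684, 0.729, -0.0, -0.0]
force: [0.4, 0.2, 0.3]
gripper_width: 0.0499
grasp_force: 0.0
```

Request:
send_rows --pt "5 0 0 0 11" --pt "5 0 0 0 11" --pt "5 0 0 0 11" --pt "5 0 0 0 11" --pt "5 0 0 0 11" --pt "5 0 0 0 11" --pt "5 0 0 0 11" --pt "5 0 0 0 11"

```text
clock: 26.7
position: [0.4787, -0.0164, 0.1972]
ee_rot: [0.749, 0.663, -0.0, -0.0]
force: [-0.3, -0.3, -0.6]
gripper_width: 0.0498
grasp_force: 0.0
```

Run:
```python
from workcell import *
from h import *
to(observe(),479,-16,107,-6.6)
c=read_camera("side"); f=c["frame"][110:260,200:380,::-1]
cv2.imwrite("pics/s3.png",cv2.convertScaleAbs(cv2.resize(f,None,fx=4,fy=4),alpha=1.4))
```

```text
t 26.7 pos [478.7 -16.4 197.2] yaw -7.0 go [0.05 0.03 9.02] twist -0.4
```

View pics/s3.png

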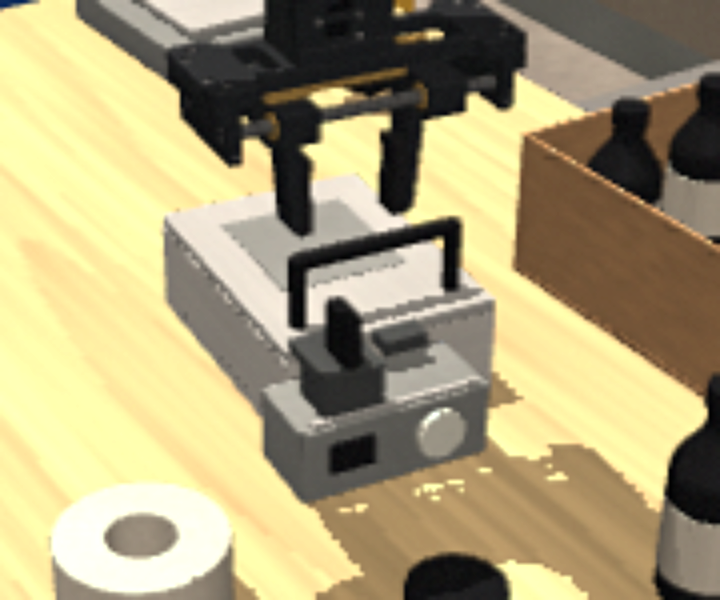

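The lid is shut and the catch still aside, with fin at (345,330). I pinch the fin and slide home.

Request:
send_rows --pt "5 0 0 3 0" --pt "5 0 0 6 0" --pt "5 0 0 9 0" --pt "5 0 0 9 0" --pt "5 0 0 9 0" --pt "0.5 0 0 9 0" --pt "0.5 0 0 9 0" --pt "0.5 0 0 9 0" --grip_force 20

```text
clock: 27.42
position: [0.4805, -0.0166, 0.1095]
ee_rot: [0.749, 0.663, 0.001, 0.001]
force: [0.3, -0.5, 0.1]
gripper_width: 0.0322
grasp_force: 0.0
```

Request:
send_rows --pt "0.5 0 0 0 0" --pt "0.5 0 0 0 0" --pt "0.5 0 0 0 0" --pt "0.5 0 1.2 0 0" --pt "0.5 0 2.4 0 0" --pt "0.5 0 3.6 0 0" --pt "0.5 0 4.6 0 0" --pt "0.5 0 5.2 0 0"

```text
clock: 28.08
position: [0.5322, -0.0226, 0.108]
ee_rot: [0.749, 0.662, 0.001, 0.0]
force: [-2.4, 3.1, 7.7]
gripper_width: 0.0119
grasp_force: 20.0
```

Request:
send_rows --pt "0.5 0 0.1 0 0" --pt "0.5 0 0.2 0 0" --pt "0.5 0 0.3 0 0" --pt "0.5 0 0.3 0 0" --pt "0.5 0 0.3 0 0" --pt "0.5 0 0.3 0 0" --pt "0.5 0 0.3 0 0" --pt "0.5 0 0.3 0 0"

```text
clock: 28.75
position: [0.5331, -0.0227, 0.1079]
ee_rot: [0.749, 0.663, -0.0, -0.001]
force: [-5.3, 3.0, 10.2]
gripper_width: 0.0116
grasp_force: 20.0
```

Run:
```python
from workcell import *
from h import *
s=observe(); to(s,532,-22,107,-6.8); print(s["gripper_width"],s["force"])
```

```text
t 28.75 pos [533.1 -22.7 107.9] yaw -7.0 go [ 0.05 -0.12  0.09] twist -0.2
0.011631347506624548 [-5.34781539  3.02736038 10.16695642]
```

The stop is felt (-5 N). Release and rise, then check by pixel comparison with the start picture.

Request:
send_rows --pt "5 0 0 0 0" --pt "5 0 0 0 0" --pt "5 0 0 0 0" --pt "5 0 0 0 0" --pt "5 0 0 0 0" --pt "5 0 0 -3 0" --pt "5 0 0 -7 0" --pt "5 0 0 -11 0"

```text
clock: 29.42
position: [0.5319, -0.0231, 0.2167]
ee_rot: [0.749, 0.662, -0.001, -0.001]
force: [1.2, -0.2, 1.1]
gripper_width: 0.0501
grasp_force: 0.0
```

Request:
send_rows --pt "5 0 0 -4 0" --pt "5 0 0 -8 0" --pt "5 0 0 -12 0" --pt "5 0 0 -12 0" --pt "5 0 0 -12 0" --pt "5 0 0 -12 0" --pt "5 0 0 -12 0" --pt "5 0 0 -12 0"

```text
clock: 30.08
position: [0.5322, -0.0231, 0.3346]
ee_rot: [0.749, 0.662, -0.002, -0.002]
force: [-0.4, 0.2, -1.0]
gripper_width: 0.05
grasp_force: 0.0
```

Run:
```python
from workcell import *
from h import *
c=read_camera("side"); a=np.load("pics/side0.npz")["frame"]; b=c["frame"]; s=observe(); print(s["clock"],s["position"],s["force"])
G=lambda f:cv2.cvtColor(f,cv2.COLOR_RGB2GRAY)
# shift of the start's fin (x 293-308,y 178-198), bar, lid corner, jar, bottle patches in the new picture
for n,(x,y,w,h) in {"fin":(290,176,24,34),"bar":(268,160,24,30),"lid-corner":(225,150,40,30),"jar":(295,248,36,46),"rbottle":(360,203,38,62)}.items():
    r=cv2.matchTemplate(G(b)[y-12:y+h+12,x-30:x+w+30],G(a)[y:y+h,x:x+w],cv2.TM_CCOEFF_NORMED); _,m,_,l=cv2.minMaxLoc(r); print(n,"shift",l[0]-30,l[1]-12,round(m,3))
```

```text
30.1333 [ 0.53234535 -0.0231175   0.33487212] [-0.15470229 -0.04932566 -0.07501706]
fin shift 1 0 0.927
bar shift 0 0 1.0
lid-corner shift 0 0 0.999
jar shift 0 0 0.93
rbottle shift 0 0 0.926
```

```bash
python3 -c "
from workcell import *
print(close_job())"
```

```text
the job is handed in; nothing more can be done
None
```

The job is handed in at about 30 s: the flat bottle is in the nest with its cap to the hinge, the lid is shut, the catch is home, and the jar and round bottle are unmoved; I viewed 11 pictures, one over the limit of 10, and `close_job()` returned no verdict.

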